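# Reset a breaker under its push-latch cover

### The job

One of the four breakers in the bench's breaker box has been switched off: press the free edge of the clear cover so that it pops open, push that breaker's lever over to match the other three, then swing the cover back down and press it until it latches shut. Work gently with the fingertips; pick nothing up, leave the other breakers on and the things lying about where they are.

Things in the scene. Friction and masses are not known exactly. Their poses are not given: they have to be found in the camera images.
- power_box: grey breaker box screwed to the bench, 140 (x) by 204 (y) mm, walls 85 mm high, 4 mm thick; origin: centre of its underside, x from its front (robot side) to its hinge side, z up. Between front wall (inner face x = -66 mm) and breakers the floor is 52 mm above the bench, with a latch body 66 mm high at mid front (x below -55 mm, 30 mm wide)
- cover (a joint): angle (rad) of the clear cover hinged on the box's rear top edge: 0 = latched shut, level, top 97 mm above the bench; -0.0375 = pressed to its (gasket) stop; never force it below -0.05; 1.92 = fully open, 20 degrees past upright, top edge 218 mm above the bench. Latched: press the free edge down to the stop and let go, and a spring swings it fully open in about 2 s. A damped spring (under 0.3 N m) resists closing
- cover_press (a point): where to press: top face, middle of the grey ribbed edge bar, 118 mm from the hinge axis; z out of the cover's outer face, -x to its free edge. Stop 4.4 mm below the latched height; 3 to 6 N needed. To relatch, push from open down to the stop and let go: it rises 4.4 mm to angle 0 and stays; short of the stop it springs open again; one press more opens it
- cover_hinge (a point): point on the cover's hinge axis at mid width: in the box at x = 62 mm, y = 0, 92 mm above the bench, level with the cover's underside. The cover reaches 134 mm from this axis, is 200 mm wide along y, 5 mm thick, and carries a latch tongue 44 mm long under the middle of its edge bar
- lever_a (a joint): angle in rad of breaker lever a: 0 = off (leaning 26 degrees towards the box's front, -x), 0.9 = on (leaning as far towards the hinge side, +x). It stays where it is left; stop at each end; takes about 1 to 4 N
- lever_a_tip (a point): middle of the top edge of black lever a, a flat paddle 26 mm wide (y), 6 mm thick, reaching 22 mm from its pivot, on the box's line x = -8 mm, 56 mm above the bench, level with the white face (45 mm long in x) of its breaker. Four equal breakers stand side by side at y = -54, -18, 18, 54 mm in the box; they change places between runs
- lever_b (a joint): angle in rad of breaker lever b: 0 = off (leaning 26 degrees towards the box's front, -x), 0.9 = on (leaning as far towards the hinge side, +x). It stays where it is left; stop at each end; takes about 1 to 4 N
- lever_b_tip (a point): middle of the top edge of black lever b, a flat paddle 26 mm wide (y), 6 mm thick, reaching 22 mm from its pivot, on the box's line x = -8 mm, 56 mm above the bench, level with the white face (45 mm long in x) of its breaker. Four equal breakers stand side by side at y = -54, -18, 18, 54 mm in the box; they change places between runs
- lever_c (a joint): angle in rad of breaker lever c: 0 = off (leaning 26 degrees towards the box's front, -x), 0.9 = on (leaning as far towards the hinge side, +x). It stays where it is left; stop at each end; takes about 1 to 4 N
- lever_c_tip (a point): middle of the top edge of black lever c, a flat paddle 26 mm wide (y), 6 mm thick, reaching 22 mm from its pivot, on the box's line x = -8 mm, 56 mm above the bench, level with the white face (45 mm long in x) of its breaker. Four equal breakers stand side by side at y = -54, -18, 18, 54 mm in the box; they change places between runs
- lever_d (a joint): angle in rad of breaker lever d: 0 = off (leaning 26 degrees towards the box's front, -x), 0.9 = on (leaning as far towards the hinge side, +x). It stays where it is left; stop at each end; takes about 1 to 4 N
- lever_d_tip (a point): middle of the top edge of black lever d, a flat paddle 26 mm wide (y), 6 mm thick, reaching 22 mm from its pivot, on the box's line x = -8 mm, 56 mm above the bench, level with the white face (45 mm long in x) of its breaker. Four equal breakers stand side by side at y = -54, -18, 18, 54 mm in the box; they change places between runs
- tape_roll: cardboard tape roll lying flat, 100 mm across, 24 mm high; bystander; origin at the centre of its underside
- paint_jar: glass paint jar with a steel cap, 60 mm across, 70 mm high; bystander; origin at the centre of its underside
- screwdriver: screwdriver with a wooden handle lying on the bench in front of the box, 190 mm long; bystander; origin near its middle on the bench, x from handle to tip
- thread_reel: wooden thread reel, 40 mm across, 50 mm high; bystander; origin at the centre of its underside
- glue_bottle: white glue bottle, 56 mm across, 150 mm high; bystander; origin at the centre of its underside
- brush: wooden brush lying on the bench, 200 mm long; bystander; origin near its middle on the bench, x from handle to bristles
- puppet_head: carved wooden puppet head on its neck, 72 mm across, 98 mm high; bystander; origin at the centre of its underside

How it is judged:
By the outcome, as a careful person would: the job done as asked, in the order asked, and still so for the second after the job is handed in, with the robot touching nothing.
It also fails if it takes over 56 s, if anything falls off the work surface, if the arm or the gripper's body presses on something with over 40 N, if the wrist force passes 120 N, or if a joint passes its speed limit or range.

### The arm

A 6-joint arm with a two-finger parallel gripper is mounted at the origin on the work surface. World frame = base frame: x ahead of the robot, y to its left, z up, the work surface at z = 0. Lengths are in mm, angles in rad, forces in N, time in s.
With the tool pointing down it reaches from about 400 to 825 mm from the base axis. Payload 7 kg.
Tool frame: the origin (TCP) lies at the very end of the fingers, on their centre line; the grasp point (between the pads) lies 19 mm behind it; z points along the fingers, y is the line along which they close (so a half turn about z gives the same grasp; the last joint's range is limited). The gripper opens to 88 mm and grips with 3 to 60 N. Pads are 19 mm wide; open, the fingers measure 130 mm over their backs; the gripper's body (78 mm by 193 mm) begins 47 mm behind the grasp point.
Start: joints at [-0.844, 0.359, 0.012, 0, -1.224, -0.288], TCP at [286.748, -611.041, 193.361] pointing down, gripper open.
Joint ranges: [-3.07, 3.07], [-1.43, 2.12], [-1.02, 1.25], [-3.03, 1.67], [-3.05, -0], [-3.03, 3.03]. Speed limits (rad/s): [2.39, 2.39, 3.01, 3.14, 3.14, 3.14].

### API

Orientations are given as [roll, pitch, yaw] about the fixed x, y, z axes, in that order (R = Rz(yaw) Ry(pitch) Rx(roll)).
In Python, from plant import monitor, get_image, r, nets gives the robot as it stands.
- The arm moves only by the tool servo_tool, never from a script. Its argument "plan" is a list of rows, each a list of 7 numbers: the finger opening in mm, from 0 to 87.6, then the shift along the tool's x, y, z as a fraction of full scale, then the turn, a rotation vector about the tool's x, y, z as a fraction of full scale. A call has 1 to 5 rows; each row is the pose to reach, as a shift and turn from the pose commanded when the call began, along the tool's axes at that moment; what a row does not reach only later rows make up. Full scale, the value 1, is 0.6 m for a shift and pi/2 rad for a turn. A row lasts 1/10 s, in which the tool goes at most 50 mm and 8.59 degrees, less where a joint would pass 70% of its speed; a pose out of reach is approached as far as the arm can. A call with a number of a shift or a turn outside -1 to 1 is refused whole. A call with a gripper value outside its range is refused whole. The fingers move at their own pace and stop on an object; "newtons" is the grip in N (left out, the last holds). Time passes only in rows, so rows that repeat a pose let the fingers close. It gives the time, the measured TCP pose, the force, the opening and the grip force at its end, in the units of the state.
- monitor.get_obs(): the state, without advancing time (a new reading comes with each control period).
- get_image(name): name is "scene" or "top" or "wrist"; returns a dict with "frame" (384x512x3 uint8, blue, green, red), "depth" (384x512 float32, mm along the optical axis (not along the pixel's ray), 0 where there is no reading), "K" (3x3 intrinsics, pixels), "extrinsics" (4x4, takes a point from camera to world coordinates). Camera axes: x right, y down, z forward; pixel columns grow to the right and rows downward; lengths in mm; the calibration is good to about 2 mm. A picture is of the moment at which its call begins.
- r.close_job(): hands the job in; it is judged then, once.
Trained networks look in a picture, given as the dict that the camera call returned (one of the last four; its "shot" number tells which), for a name from the list of things; names that differ only in an ending like _2 or _b are one class to them, and where a whole thing is asked for, a point or a joint stands for the part that bears it (a point fixed in the world has none). Each returns a list of dicts, best first, with "confidence" (0 to 1); they miss things now and then, are a little off and sometimes report something else, mostly with a low value. They report only what shows in the picture. A call takes as long as a camera call.
- nets.outline_of(name, picture): "region" (384x512 bool, what is visible of it) and "at" ([column, row] in pixels, amid what is visible of it).
- nets.landmark_of(name, picture): "at" ([column, row] in pixels: a listed point, or the origin of a listed thing).
The state is a dict: "time": time; "joints": joint angles; "qvel": joint speeds; "tau": joint torques, N m; "ee_pos": TCP position; "tool_rot": TCP orientation; "contact_force": force on the tool from outside, world axes, zero at the start; "torque": the same for the moment, N m; "opening": finger opening in mm; "grip_force": force on a finger pad.
Only numpy, scipy, OpenCV 4.12 (cv2) and the standard library are available. Lean on these libraries where they do the work, as an engineer would, in place of code of your own. Each camera call takes 0.05 s, during which the arm holds its last target. There are 200 camera calls.

## Working session

There is one attempt and no reset: what is moved stays moved. The work goes in short steps, Python scripts to look and compute and a tool call to move; the robot and the scene stay as the last step left them, time stands still between calls to the robot, and variables do not carry over. Pictures are saved under pics/ and viewed, at most 12 in all, crops included, and the job is handed in when it is done.

Besides the shell and the picture viewer there is one more tool, called by a JSON object that holds its "op" and its "data", one argument or row to a line. servo_tool: Moves the arm, as the interface text tells. Shift numbers are shares of 0.6 m and turn numbers shares of pi/2 rad, none past 1 either way. Its arguments: {"type":"object","properties":{"plan":{"type":"array","items":{"type":"array","items":{"type":"number"}}},"newtons":{"type":"number"}},"required":["plan"]}

```bash
mkdir -p pics
cat > h.py <<'E'
import numpy as np, cv2
from scipy.spatial.transform import Rotation as R
from plant import monitor, get_image, r, nets
def pt(p,uv,z=None,win=2):
    u,v=int(round(uv[0])),int(round(uv[1]))
    K=np.array(p["K"]);T=np.array(p["extrinsics"])
    ray=np.linalg.inv(K)@[uv[0],uv[1],1]
    if z is None:
        d=p["depth"][v-win:v+win+1,u-win:u+win+1];d=d[d>0]
        d=np.median(d) if d.size else np.nan
    else:
        w=T[:3,:3]@ray; d=(z-T[2,3])/w[2]
    return T[:3,:3]@(ray*d)+T[:3,3]
def proj(p,X):
    T=np.linalg.inv(np.array(p["extrinsics"]));c=T[:3,:3]@np.array(X)+T[:3,3];k=np.array(p["K"])@c
    return k[:2]/k[2]
def show(o=None):
    o=o or monitor.get_obs()
    print(round(o["time"],2),np.round(o["ee_pos"],1),np.round(o["tool_rot"],3),np.round(o["contact_force"],1),round(o["opening"],1))
E
python3 - <<'E'
from h import *
show()
ims=[]
for n in("scene","top"):
    p=get_image(n); ims.append(p["frame"])
    for nm in("power_box","cover_press","cover_hinge","lever_a_tip","lever_b_tip"):
        for q in nets.landmark_of(nm,p)[:5]:
            print(n,nm,np.round(q["at"]),round(q["confidence"],2),np.round(pt(p,q["at"]),0),{ "cover_press":np.round(pt(p,q["at"],97)),"cover_hinge":np.round(pt(p,q["at"],92)),"power_box":np.round(pt(p,q["at"],0))}.get(nm,np.round(pt(p,q["at"],76))))
    cv2.imwrite("pics/%s1.png"%n,cv2.resize(p["frame"],(800,600),interpolation=cv2.INTER_CUBIC))
E
```

```text
0.0 [ 286.5 -610.6  192.4] [ 3.14  -0.    -2.703] [ 0.6 -0.9 -0.3] 87.7
scene power_box [265. 212.] 0.77 [571. -21.  50.] [507. -12.  -0.]
scene cover_press [265. 176.] 0.72 [445.  -7.  97.] [445.  -7.  97.]
scene cover_hinge [261. 198.] 0.65 [561. -32.  95.] [556. -32.  92.]
top power_box [249. 195.] 0.64 [485.  -3.  97.] [496.  -2.   0.]
top power_box [193. 175.] 0.42 [561. 177.  -0.] [561. 177.   0.]
top cover_press [248. 210.] 0.56 [439.   1.  98.] [439.   1.  97.]
top cover_hinge [256. 167.] 0.71 [586. -27.   2.] [570. -27.  92.]
```

View pics/top1.png

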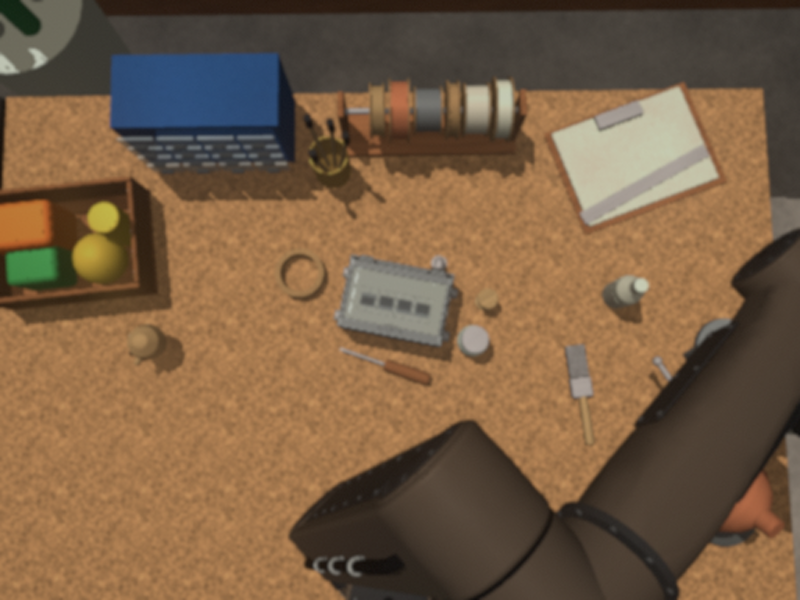

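View pics/scene1.png

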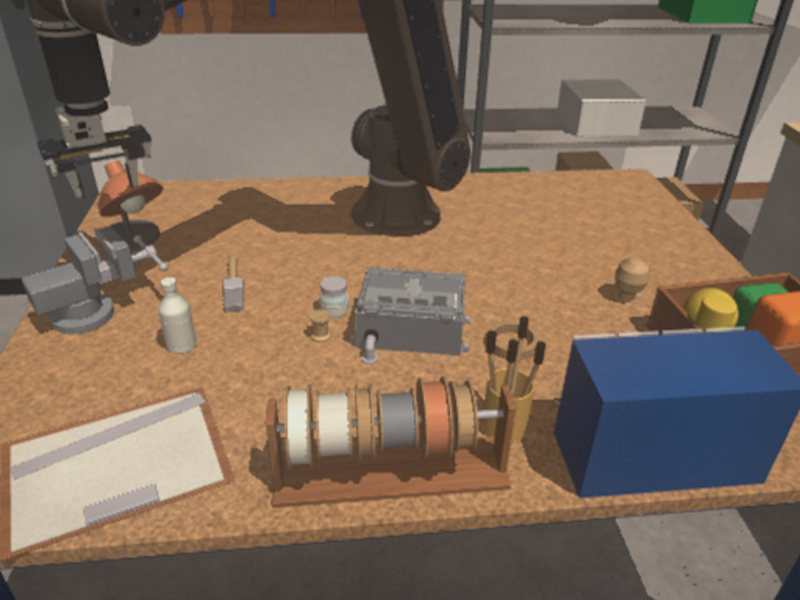

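The top picture shows the box centred near (397,303) of 800x600, turned about -8°, with the jar at its right front corner (474,340), the screwdriver in front and the reel on the right. Next I'll fit the box's pose from depth.

Run:
```python
from h import *
for n in("top","scene"):
    p=get_image(n)
    K=np.array(p["K"]);T=np.array(p["extrinsics"]);d=p["depth"]
    v,u=np.mgrid[:384,:512]
    P=np.stack([(u-K[0,2])/K[0,0]*d,(v-K[1,2])/K[1,1]*d,d],-1)@T[:3,:3].T+T[:3,3]
    m=(d>0)&(P[...,2]>88)&(P[...,2]<106)&(abs(P[...,0]-510)<140)&(abs(P[...,1])<150)
    num,lab,st,ce=cv2.connectedComponentsWithStats(m.astype(np.uint8))
    i=1+np.argmax(st[1:,4]); Q=P[lab==i]
    (c,s,a)=cv2.minAreaRect(Q[:,:2].astype(np.float32)); print(n,len(Q),np.round(c,1),np.round(s,1),round(a,1),np.median(Q[:,2]))
    for nm in("cover_press","cover_hinge","screwdriver","paint_jar","thread_reel","lever_a_tip"):
        q=nets.outline_of(nm,p)
        if q:
            g=q[0]["region"]; X=P[g&(d>0)]; print(nm,round(q[0]["confidence"],2),np.round(np.percentile(X,[2,98],axis=0),0).tolist(), g.sum())
            if nm=="cover_press": print(cv2.minAreaRect(X[:,:2].astype(np.float32)))
    if n=="top":
        cv2.imwrite("pics/topcrop.png",cv2.resize(p["frame"][155:235,205:315],(800,582),interpolation=cv2.INTER_CUBIC))
```

```text
top 3035 [498.2 -15.9] [201.8 144. ] 77.9 96.544154237685
cover_press 0.82 [[421.0, -109.0, 90.0], [563.0, 82.0, 102.0]] 2945
((496.23980712890625, -15.680122375488281), (202.16690063476562, 140.01312255859375), 77.87361145019531)
cover_hinge 0.96 [[424.0, -108.0, 91.0], [563.0, 79.0, 102.0]] 2817
screwdriver 0.88 [[338.0, -76.0, 13.0], [380.0, 11.0, 29.0]] 238
paint_jar 0.61 [[393.0, -190.0, 23.0], [445.0, -139.0, 74.0]] 310
thread_reel 0.63 [[484.0, -212.0, 5.0], [518.0, -180.0, 55.0]] 121
scene 1775 [500.5 -19.8] [199.3 150. ] 77.4 96.53700281665772
cover_press 0.85 [[418.0, -116.0, 50.0], [571.0, 79.0, 100.0]] 1771
((419.00482177734375, -16.16192626953125), (221.29849243164062, 302.4212646484375), 81.46553802490234)
cover_hinge 0.72 [[429.0, -111.0, 93.0], [570.0, 75.0, 100.0]] 1599
paint_jar 0.71 [[403.0, -198.0, 12.0], [455.0, -147.0, 72.0]] 382
thread_reel 0.76 [[489.0, -218.0, 2.0], [525.0, -184.0, 52.0]] 211
lever_a_tip 0.52 [[427.0, -128.0, 1.0], [590.0, 78.0, 99.0]] 3710
```

View pics/topcrop.png

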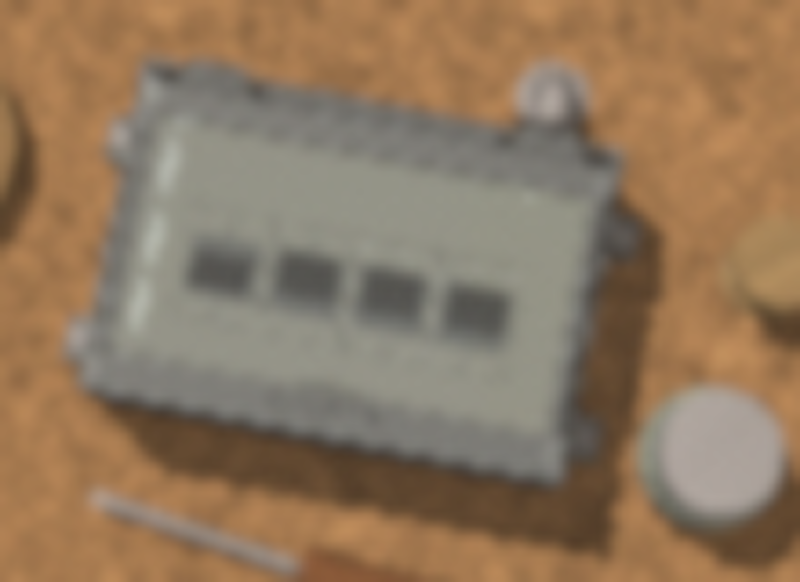

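Box: centre about (499,-17), yaw about -0.212 rad. In the crop the leftmost lever (220,270; +y side) looks different from the other three, and I'll check that once the cover is open. Next I'll make a planner that prints rows for me.

```bash
cat > pl.py <<'E'
import json,sys,os
from h import *
# commanded pose [x,y,z,yaw]; box frame
B=dict(c=np.array([499.,-17.]),yaw=-0.2125)
F="cmd.json"
def load(): return json.load(open(F)) if os.path.exists(F) else [286.748,-611.041,193.361,-2.703]
def bx(x,y): return B["c"]+R.from_euler('z',B["yaw"]).as_matrix()[:2,:2]@[x,y]
def plan(wps,op=0,n=None,rep=False):
    """wps: list of (box x, box y, z); 5 rows/call, evenly spaced (max 42 mm/row)"""
    c=np.array(load()); yawT=B["yaw"]+np.pi-2*np.pi
    calls=[];rows=[];base=c.copy();cur=c.copy()
    for i,w in enumerate(wps):
        t=np.array([*bx(w[0],w[1]),w[2],yawT]); d=t-cur
        k=(w[3] if len(w)>3 else 0) or int(max(1,np.ceil(np.linalg.norm(d[:3])/42),np.ceil(abs(d[3])/.14)))
        for j in range(1,k+1):
            g=cur+d*j/k
            Rb=R.from_euler('xyz',[np.pi,0,base[3]])
            s=np.round(Rb.inv().apply(g[:3]-base[:3])/600,3); w_=round(-(g[3]-base[3])/(np.pi/2),3)
            rows.append([op,*s.tolist(),0,0,w_])
            last=np.r_[base[:3]+Rb.apply(s)*600,base[3]-w_*np.pi/2]
            if len(rows)==5: calls.append(rows);rows=[];base=last
        cur=t
    if rows: calls.append(rows);base=last
    for q in calls: print(json.dumps(q).replace(" ",""))
    json.dump(base.tolist(),open(F,"w"))
E
python3 - <<'E'
from pl import *
plan([(-56,0,200),(-56,0,112)])
print(load(),bx(-56,0))
E
```

```text
[[0,-0.044,0.054,-0.001,0,0,0.028],[0,-0.089,0.107,-0.001,0,0,0.055],[0,-0.133,0.161,-0.002,0,0,0.083],[0,-0.178,0.214,-0.003,0,0,0.111],[0,-0.222,0.268,-0.004,0,0,0.138]]
[[0,-0.032,0.061,-0.0,0,0,0.028],[0,-0.064,0.123,-0.001,0,0,0.055],[0,-0.096,0.185,-0.002,0,0,0.083],[0,-0.128,0.247,-0.003,0,0,0.111],[0,-0.16,0.309,-0.003,0,0,0.138]]
[[0,-0.018,0.067,-0.001,0,0,0.028],[0,-0.035,0.134,-0.002,0,0,0.056],[0,-0.053,0.201,-0.003,0,0,0.083],[0,-0.071,0.269,-0.003,0,0,0.111],[0,-0.089,0.336,-0.004,0,0,0.138]]
[[0,0.0,-0.0,0.049,0,0,0.0],[0,0.0,-0.0,0.098,0,0,0.0],[0,0.0,-0.0,0.147,0,0,0.0]]
[444.2933742995438, -5.049845965837239, 111.76100000000008, -3.3533096792930865] [444.25962429  -5.1893579 ]
```

{"op": "servo_tool", "data": {
  "plan": [
    [0,-0.044,0.054,-0.001,0,0,0.028],
    [0,-0.089,0.107,-0.001,0,0,0.055],
    [0,-0.133,0.161,-0.002,0,0,0.083],
    [0,-0.178,0.214,-0.003,0,0,0.111],
    [0,-0.222,0.268,-0.004,0,0,0.138]
  ]
}}

```text
time: 1.8
ee_pos: [339.2, -407.5, 195.9]
tool_rot: [-3.141, 0.0, -2.922]
contact_force: [0.7, 0.3, 0.1]
opening: 53.3
grip_force: 0.0
```

{"op": "servo_tool", "data": {
  "plan": [
    [0,-0.032,0.061,0,0,0,0.028],
    [0,-0.064,0.123,-0.001,0,0,0.055],
    [0,-0.096,0.185,-0.002,0,0,0.083],
    [0,-0.128,0.247,-0.003,0,0,0.111],
    [0,-0.16,0.309,-0.003,0,0,0.138]
  ]
}}

```text
time: 2.3
ee_pos: [392.1, -205.4, 198.0]
tool_rot: [-3.141, 0.001, -3.138]
contact_force: [1.9, -0.7, 0.3]
opening: 13.4
grip_force: 0.0
```

{"op": "servo_tool", "data": {
  "plan": [
    [0,-0.018,0.067,-0.001,0,0,0.028],
    [0,-0.035,0.134,-0.002,0,0,0.056],
    [0,-0.053,0.201,-0.003,0,0,0.083],
    [0,-0.071,0.269,-0.003,0,0,0.111],
    [0,-0.089,0.336,-0.004,0,0,0.138]
  ]
}}

```text
time: 2.8
ee_pos: [444.3, -3.2, 200.4]
tool_rot: [3.141, 0.001, 2.929]
contact_force: [2.1, -0.1, -0.3]
opening: 0.6
grip_force: 0.0
```

Run:
```python
from pl import *
p=get_image("wrist"); show()
for nm,z in(("cover_press",97),("cover_hinge",92),("lever_a_tip",76)):
    for q in nets.landmark_of(nm,p)[:4]: 
        w=pt(p,q["at"],z); b=R.from_euler('z',-B["yaw"]).as_matrix()[:2,:2]@(w[:2]-B["c"])
        print(nm,np.round(q["at"]),round(q["confidence"],2),np.round(w),np.round(b,1))
cv2.imwrite("pics/w1.png",p["frame"])
```

```text
2.85 [446.5   0.8 200.6] [3.140e+00 2.000e-03 2.927e+00] [2.4 4.7 1.6] 0.2
cover_press [256. 180.] 0.62 [443.  -6.  97.] [-57.1  -0.6]
cover_hinge [255. 114.] 0.38 [371.   9.  92.] [-130.5   -1.7]
```

View pics/w1.png

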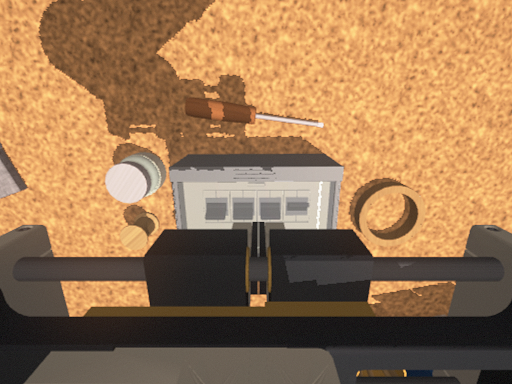

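The wrist view shows the box from above, with its front at the top. The lever at the right (297,206), y = +54, differs from the other three, and the press point fits the model. Now descend.

{"op": "servo_tool", "data": {
  "plan": [
    [0,0,0,0.049,0,0,0],
    [0,0,0,0.098,0,0,0],
    [0,0,0,0.147,0,0,0],
    [0,0,0,0.16,0,0,0],
    [0,0,0,0.16,0,0,0]
  ]
}}

```text
time: 3.5
ee_pos: [443.4, -6.1, 103.5]
tool_rot: [-3.14, -0.002, 2.929]
contact_force: [-0.3, -0.1, 1.6]
opening: 0.6
grip_force: 0.0
```

{"op": "servo_tool", "data": {
  "plan": [
    [0,0,0,0.004,0,0,0],
    [0,0,0,0.008,0,0,0],
    [0,0,0,0.012,0,0,0],
    [0,0,0,0.012,0,0,0]
  ]
}}

```text
time: 3.9
ee_pos: [444.3, -4.9, 97.0]
tool_rot: [3.141, 0.0, 2.93]
contact_force: [0.1, 0.1, 0.3]
opening: 0.2
grip_force: 0.0
```

{"op": "servo_tool", "data": {
  "plan": [
    [0,0,0,0.002,0,0,0],
    [0,0,0,0.004,0,0,0],
    [0,0,0,0.005,0,0,0],
    [0,0,0,0.005,0,0,0]
  ]
}}

```text
time: 4.3
ee_pos: [444.1, -5.0, 93.7]
tool_rot: [-3.141, -0.0, 2.93]
contact_force: [0.8, 0.6, -0.1]
opening: 0.4
grip_force: 0.0
```

{"op": "servo_tool", "data": {
  "plan": [
    [0,0,0,0.001,0,0,0],
    [0,0,0,0.002,0,0,0],
    [0,0,0,0.002,0,0,0]
  ]
}}

```text
time: 4.6
ee_pos: [444.1, -5.0, 92.5]
tool_rot: [-3.142, -0.0, 2.93]
contact_force: [-0.5, 0.1, -0.1]
opening: 0.2
grip_force: 0.0
```

{"op": "servo_tool", "data": {
  "plan": [
    [0,0,0,0.001,0,0,0],
    [0,0,0,0.002,0,0,0],
    [0,0,0,0.002,0,0,0]
  ]
}}

```text
time: 4.9
ee_pos: [444.1, -5.0, 91.3]
tool_rot: [-3.142, -0.0, 2.93]
contact_force: [0.4, 0.1, 0.1]
opening: 0.5
grip_force: 0.0
```

Run:
```python
from h import *
p=get_image("wrist");show()
q=get_image("scene")
a=cv2.resize(p["frame"][130:330,140:360],(400,364)); b=cv2.resize(q["frame"][140:240,210:320],(400,364),interpolation=cv2.INTER_CUBIC)
cv2.imwrite("pics/w2.png",np.hstack([a,b]))
```

```text
4.95 [444.1  -5.   91.3] [-3.142 -0.     2.93 ] [ 0.4 -0.6  1.2] 0.8
```

View pics/w2.png

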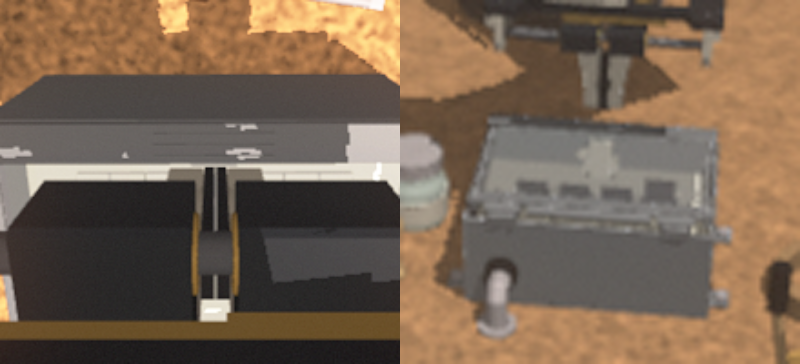

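Left: the finger pair over the bar. Right: in the scene view the finger ends show at about (266,168) native, just short of the box's front edge (about row 173). I'll locate the fingertips in depth.

Run:
```python
from h import *
q=get_image("scene")
print(q["depth"].shape, np.round(proj(q,[444,-5,91]),1),np.round(proj(q,[444,-5,97]),1),np.round(proj(q,[430,-5,97]),1))
for u in (261,264,268):
  print(u,[(v,*np.round(pt(q,(u,v),win=0)).astype(int)) for v in range(160,182,2)])
p=get_image("wrist"); print(np.round(proj(p,[444,-5,91]),1),np.round(proj(p,[444,-5,97]),1))
print([(v,*np.round(pt(p,(258,v),win=0)).astype(int)) for v in range(170,260,8)])
print([(v,*np.round(pt(p,(230,v),win=0)).astype(int)) for v in range(170,260,8)])
```

```text
(384, 512) [265.7 177.2] [265.7 175.6] [265.2 173.2]
261 [(160, np.int64(454), np.int64(-23), np.int64(161)), (162, np.int64(455), np.int64(-22), np.int64(154)), (164, np.int64(457), np.int64(-23), np.int64(148)), (166, np.int64(453), np.int64(-22), np.int64(139)), (168, np.int64(454), np.int64(-22), np.int64(132)), (170, np.int64(260), np.int64(2), np.int64(1)), (172, np.int64(272), np.int64(1), np.int64(1)), (174, np.int64(435), np.int64(-19), np.int64(98)), (176, np.int64(444), np.int64(-20), np.int64(96)), (178, np.int64(456), np.int64(-21), np.int64(97)), (180, np.int64(468), np.int64(-23), np.int64(97))]
264 [(160, np.int64(453), np.int64(-13), np.int64(160)), (162, np.int64(457), np.int64(-14), np.int64(155)), (164, np.int64(453), np.int64(-13), np.int64(146)), (166, np.int64(454), np.int64(-13), np.int64(139)), (168, np.int64(458), np.int64(-13), np.int64(134)), (170, np.int64(259), np.int64(14), np.int64(0)), (172, np.int64(273), np.int64(12), np.int64(1)), (174, np.int64(433), np.int64(-9), np.int64(96)), (176, np.int64(446), np.int64(-11), np.int64(97)), (178, np.int64(454
[... 1181 characters left out ...]
64(434), np.int64(-3), np.int64(159)), (258, np.int64(412), np.int64(1), np.int64(203))]
[(170, np.int64(422), np.int64(-32), np.int64(0)), (178, np.int64(423), np.int64(-29), np.int64(32)), (186, np.int64(424), np.int64(-26), np.int64(60)), (194, np.int64(424), np.int64(-24), np.int64(82)), (202, np.int64(426), np.int64(-23), np.int64(97)), (210, np.int64(432), np.int64(-24), np.int64(98)), (218, np.int64(439), np.int64(-26), np.int64(97)), (226, np.int64(446), np.int64(-28), np.int64(96)), (234, np.int64(403), np.int64(-7), np.int64(200)), (242, np.int64(403), np.int64(-6), np.int64(205)), (250, np.int64(403), np.int64(-6), np.int64(210)), (258, np.int64(404), np.int64(-5), np.int64(214))]
```

The depth shows the finger ends at z ≈ 131 while the reported TCP is 91. The true tips sit about 38 mm above the reported TCP, so I'm still above the cover. I'll check with the wrist depth before going lower.

Run:
```python
from h import *
o=monitor.get_obs(); print({k:np.round(v,3).tolist() for k,v in o.items()})
p=get_image("wrist")
for u in(242,248,258,272): print(u,[(v,*np.round(pt(p,(u,v),win=0)).astype(int).tolist()) for v in range(216,250,4)])
q=get_image("scene")
print(np.round(q["depth"][160:176,264]), np.round(np.array(q["extrinsics"])[:3,3]))
t=get_image("top"); print(np.round(proj(t,[444,-5,91])), np.array(t["extrinsics"])[:3,3])
```

```text
{'time': 5.1, 'joints': [0.435, 0.073, -0.62, 0.0, -0.878, -2.217], 'qvel': [0.001, -0.001, 0.0, -0.001, 0.0, 0.0], 'tau': [-0.001, -29.902, 23.884, 5.646, -0.086, 0.0], 'ee_pos': [444.193, -5.01, 91.378], 'tool_rot': [3.142, 0.0, 2.93], 'contact_force': [-0.063, -0.186, 0.019], 'torque': [-0.017, 0.024, -0.02], 'grip_force': 0.0, 'opening': 0.578}
242 [(216, 438, -17, 98), (220, 442, -18, 97), (224, 430, -13, 132), (228, 430, -12, 137), (232, 404, -3, 198), (236, 404, -2, 202), (240, 404, -2, 203), (244, 404, -2, 207), (248, 404, -2, 209)]
248 [(216, 439, -12, 99), (220, 443, -13, 96), (224, 431, -9, 132), (228, 431, -9, 137), (232, 431, -9, 143), (236, 432, -9, 146), (240, 434, -9, 146), (244, 431, -8, 157), (248, 407, -1, 204)]
258 [(216, 441, -5, 98), (220, 445, -6, 96), (224, 448, -6, 96), (228, 452, -7, 96), (232, 455, -8, 96), (236, 458, -9, 96), (240, 462, -9, 96), (244, 433, -3, 155), (248, 433, -3, 159)]
272 [(216, 443, 5, 98), (220, 447, 5, 96), (224, 434, 6, 133), (228, 434, 5, 138), (232, 407, 8, 197), (236, 406, 8, 201), (240, 406, 7, 204), (244, 406, 7, 207), (248, 407, 7, 208)]
[1297. 1303. 1300. 1301. 1304. 1304. 1309. 1313. 1309. 1314. 1545. 1546.
 1542. 1535. 1349. 1340.] [1560. -159.  827.]
[249. 209.] [ 346.98608256  -19.95053683 1344.17704366]
```

Both cameras agree that the tips are at z ≈ 131, so the true tip is about 39.5 mm above the reported TCP. I'll lower with force checks.

{"op": "servo_tool", "data": {
  "plan": [
    [0,0,0,0.02,0,0,0],
    [0,0,0,0.04,0,0,0],
    [0,0,0,0.046,0,0,0],
    [0,0,0,0.046,0,0,0]
  ]
}}

```text
time: 5.65
ee_pos: [443.8, -5.2, 63.5]
tool_rot: [-3.141, -0.001, 2.93]
contact_force: [-0.2, -0.2, 0.8]
opening: 0.5
grip_force: 0.7
```

{"op": "servo_tool", "data": {
  "plan": [
    [0,0,0,0.003,0,0,0],
    [0,0,0,0.006,0,0,0],
    [0,0,0,0.006,0,0,0]
  ]
}}

```text
time: 5.95
ee_pos: [444.3, -5.0, 60.6]
tool_rot: [3.141, 0.0, 2.93]
contact_force: [-2.5, -0.6, 5.2]
opening: 0.5
grip_force: 2.3
```

{"op": "servo_tool", "data": {
  "plan": [
    [0,0,0,0.002,0,0,0],
    [0,0,0,0.004,0,0,0],
    [0,0,0,0.004,0,0,0]
  ]
}}

```text
time: 6.25
ee_pos: [444.4, -5.1, 59.4]
tool_rot: [3.142, 0.001, 2.931]
contact_force: [-7.7, 1.0, 19.8]
opening: 0.2
grip_force: 10.2
```

Force is rising, so the cover is at the stop. Release straight up.

{"op": "servo_tool", "data": {
  "plan": [
    [0,0,0,-0.055,0,0,0],
    [0,0,0,-0.12,0,0,0],
    [0,0,0,-0.18,0,0,0],
    [0,0,0,-0.24,0,0,0],
    [0,0,0,-0.28,0,0,0]
  ]
}}

```text
time: 6.75
ee_pos: [445.1, -4.8, 228.9]
tool_rot: [3.14, 0.004, 2.93]
contact_force: [0.7, 0.5, -0.9]
opening: 0.7
grip_force: 0.0
```

Run:
```python
from h import *
show()
for i in range(3):
    q=get_image("scene")
b=cv2.resize(q["frame"][110:240,190:340],(692,600),interpolation=cv2.INTER_CUBIC)
cv2.imwrite("pics/s3.png",b); show()
```

```text
6.75 [445.1  -4.8 228.9] [3.14  0.004 2.93 ] [ 0.7  0.5 -0.9] 0.7
6.9 [445.3  -4.6 227.6] [3.139 0.004 2.93 ] [-0.3 -0.2 -0.6] 0.6
```

View pics/s3.png

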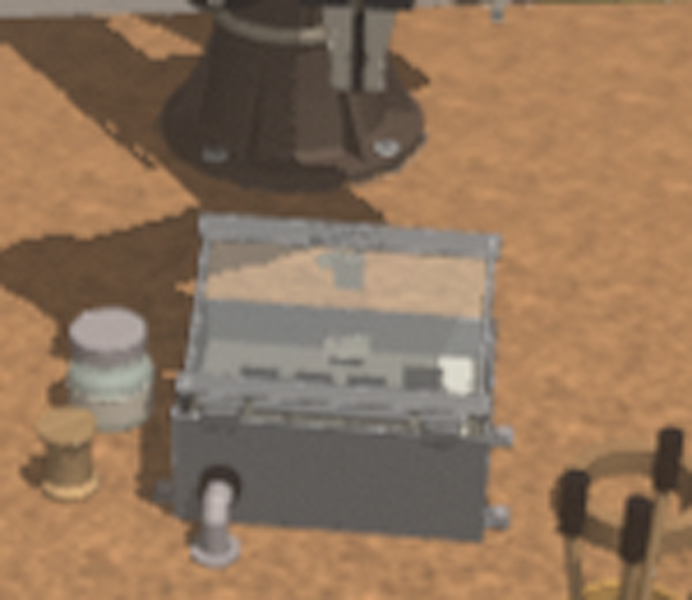

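The cover is swinging open, and the odd lever is the one at the right here (420,378), which is +y. Contact forces put the tip offset at 33-36 mm. Next I'll plan the lever approach.

Run:
```python
from pl import *
c=load(); c[2]=225.76; json.dump(c,open(F,"w"))
plan([(-40,57,190,5)]); plan([(-40,57,60,5)]); plan([(-40,57,31,5)]); print(load())
```

```text
[[0,-0.005,0.019,0.012,0,0,0.0],[0,-0.011,0.038,0.024,0,0,0.0],[0,-0.016,0.057,0.036,0,0,0.0],[0,-0.021,0.076,0.048,0,0,0.0],[0,-0.027,0.095,0.06,0,0,0.0]]
[[0,0.0,-0.0,0.043,0,0,0.0],[0,0.0,-0.0,0.087,0,0,0.0],[0,0.0,-0.0,0.13,0,0,0.0],[0,0.0,-0.0,0.173,0,0,0.0],[0,0.0,-0.0,0.216,0,0,0.0]]
[[0,0.0,-0.0,0.01,0,0,0.0],[0,0.0,-0.0,0.019,0,0,0.0],[0,0.0,-0.0,0.029,0,0,0.0],[0,0.0,-0.0,0.039,0,0,0.0],[0,0.0,-0.0,0.049,0,0,0.0]]
[472.1095703522773, 47.27318182457162, 30.759999999999994, -3.3533096792930865]
```

{"op": "servo_tool", "data": {
  "plan": [
    [0,-0.005,0.019,0.012,0,0,0],
    [0,-0.011,0.038,0.024,0,0,0],
    [0,-0.016,0.057,0.036,0,0,0],
    [0,-0.021,0.076,0.048,0,0,0],
    [0,-0.027,0.095,0.06,0,0,0]
  ]
}}

```text
time: 7.4
ee_pos: [472.2, 48.3, 188.4]
tool_rot: [-3.141, -0.001, 2.931]
contact_force: [0.6, -0.3, 0.7]
opening: 0.4
grip_force: 0.0
```

{"op": "servo_tool", "data": {
  "plan": [
    [0,0,0,0,0,0,0],
    [0,0,0,0,0,0,0],
    [0,0,0,0,0,0,0],
    [0,0,0,0,0,0,0],
    [0,0,0,0,0,0,0]
  ]
}}

```text
time: 7.9
ee_pos: [472.0, 47.1, 190.1]
tool_rot: [3.141, 0.001, 2.93]
contact_force: [-0.7, -0.4, 0.9]
opening: 0.4
grip_force: 0.0
```

Run:
```python
from pl import *
show()
ims=[]
for n in("scene","top"):
    p=get_image(n); ims.append(p)
    for nm,z in(("cover_press",None),("lever_a_tip",76)):
        for q in nets.landmark_of(nm,p)[:5]: 
            w=pt(p,q["at"],z); b=R.from_euler('z',-B["yaw"]).as_matrix()[:2,:2]@(w[:2]-B["c"])
            print(n,nm,np.round(q["at"]),round(q["confidence"],2),np.round(w),np.round(b,1))
a=cv2.resize(ims[0]["frame"][130:250,195:325],(400,369),interpolation=cv2.INTER_CUBIC)
b=cv2.resize(ims[1]["frame"][150:242,205:305],(400,369),interpolation=cv2.INTER_CUBIC)
cv2.imwrite("pics/s4.png",np.hstack([a,b])); show()
```

```text
7.9 [472.   47.1 190.1] [3.141e+00 1.000e-03 2.930e+00] [-0.7 -0.4  0.9] 0.4
scene cover_press [262. 168.] 0.66 [575. -34. 210.] [77.9 -0.2]
scene lever_a_tip [264. 209.] 0.66 [589. -27.  76.] [90.   9.2]
scene lever_a_tip [207. 215.] 0.32 [ 601. -191.   76.] [ 136.9 -148.7]
top cover_press [259. 151.] 0.68 [591. -35. 216.] [93.2  2. ]
8.2 [472.   47.2 189.9] [3.141 0.    2.93 ] [-0.4 -0.5  0.2] 0.4
```

View pics/s4.png

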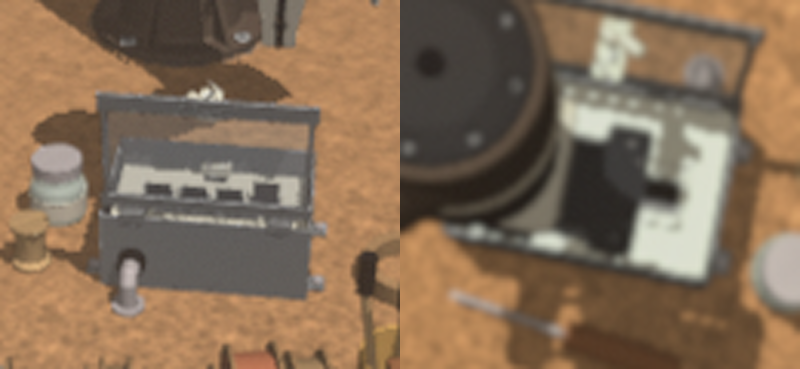

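The cover stands open. The lever at the right of the scene crop (265,193), +y, stands differently from the other three. Descend in front of it.

{"op": "servo_tool", "data": {
  "plan": [
    [0,0,0,0.043,0,0,0],
    [0,0,0,0.087,0,0,0],
    [0,0,0,0.13,0,0,0],
    [0,0,0,0.173,0,0,0],
    [0,0,0,0.216,0,0,0]
  ]
}}

```text
time: 8.7
ee_pos: [472.1, 47.3, 59.3]
tool_rot: [3.141, 0.0, 2.93]
contact_force: [-0.5, 0.0, 0.1]
opening: 0.5
grip_force: 0.0
```

{"op": "servo_tool", "data": {
  "plan": [
    [0,0,0,0.01,0,0,0],
    [0,0,0,0.019,0,0,0],
    [0,0,0,0.029,0,0,0],
    [0,0,0,0.039,0,0,0],
    [0,0,0,0.045,0,0,0]
  ]
}}

```text
time: 9.2
ee_pos: [472.3, 47.5, 33.2]
tool_rot: [3.141, 0.001, 2.93]
contact_force: [0.3, -0.3, 0.1]
opening: 0.4
grip_force: 0.0
```

Run:
```python
from h import *
show()
p=get_image("wrist")
cv2.imwrite("pics/w5.png",cv2.resize(p["frame"][100:300,120:400],(784,560),interpolation=cv2.INTER_CUBIC))
for u in(242,248,258,266,272,280): print(u,[(v,*np.round(pt(p,(u,v),win=0)).astype(int).tolist()) for v in range(208,240,4)])
```

```text
9.2 [472.3  47.5  33.2] [3.141e+00 1.000e-03 2.930e+00] [ 0.3 -0.3  0.1] 0.4
242 [(208, 456, 39, 52), (212, 459, 38, 52), (216, 461, 38, 52), (220, 465, 37, 51), (224, 458, 40, 74), (228, 458, 40, 80), (232, 432, 50, 141), (236, 432, 50, 143)]
248 [(208, 456, 43, 54), (212, 459, 43, 54), (216, 462, 42, 52), (220, 465, 41, 52), (224, 459, 44, 74), (228, 459, 44, 79), (232, 459, 44, 84), (236, 461, 44, 86)]
258 [(208, 458, 50, 52), (212, 461, 49, 52), (216, 464, 49, 52), (220, 467, 48, 52), (224, 470, 47, 52), (228, 474, 47, 51), (232, 476, 46, 52), (236, 479, 45, 52)]
266 [(208, 459, 55, 52), (212, 462, 55, 53), (216, 464, 54, 54), (220, 468, 54, 52), (224, 461, 54, 74), (228, 461, 54, 80), (232, 461, 54, 84), (236, 463, 54, 86)]
272 [(208, 460, 60, 53), (212, 463, 59, 52), (216, 466, 58, 52), (220, 469, 58, 52), (224, 462, 58, 74), (228, 462, 58, 80), (232, 434, 60, 140), (236, 434, 60, 143)]
280 [(208, 461, 65, 51), (212, 464, 64, 53), (216, 467, 64, 52), (220, 470, 63, 51), (224, 463, 63, 73), (228, 463, 63, 79), (232, 434, 63, 141), (236, 435, 63, 143)]
```

View pics/w5.png

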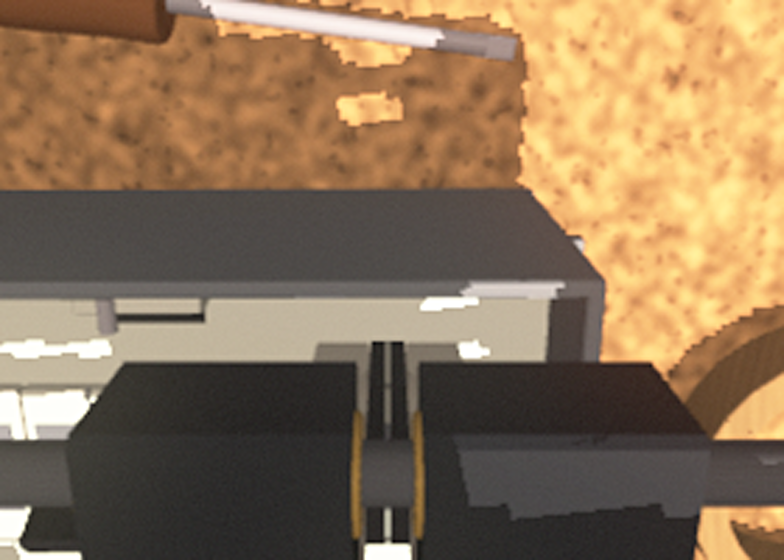

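The fingers are inside the box ahead of the lever, with tips at z about 69. Lower 3 mm, then push towards +x.

{"op": "servo_tool", "data": {
  "plan": [
    [0,0,0,0.005,0,0,0],
    [0,-0.006,0,0.005,0,0,0],
    [0,-0.012,0,0.005,0,0,0],
    [0,-0.018,0,0.005,0,0,0],
    [0,-0.024,0,0.005,0,0,0]
  ]
}}

```text
time: 9.75
ee_pos: [486.1, 44.1, 30.2]
tool_rot: [-3.141, -0.0, 2.93]
contact_force: [-2.3, -0.1, 1.6]
opening: 0.4
grip_force: 1.0
```

{"op": "servo_tool", "data": {
  "plan": [
    [0,-0.003,0,0,0,0,0],
    [0,-0.006,0,0,0,0,0],
    [0,-0.006,0,0,0,0,0]
  ]
}}

```text
time: 10.05
ee_pos: [489.8, 43.4, 30.1]
tool_rot: [-3.142, 0.0, 2.93]
contact_force: [0.2, 0.5, 0.3]
opening: 0.1
grip_force: 0.2
```

{"op": "servo_tool", "data": {
  "plan": [
    [0,-0.002,0,0,0,0,0],
    [0,-0.004,0,0,0,0,0],
    [0,-0.004,0,0,0,0,0]
  ]
}}

```text
time: 10.35
ee_pos: [492.0, 43.0, 30.2]
tool_rot: [-3.142, 0.0, 2.93]
contact_force: [-1.6, 0.6, 2.2]
opening: 0.7
grip_force: 0.9
```

{"op": "servo_tool", "data": {
  "plan": [
    [0,-0.002,0,0,0,0,0],
    [0,-0.003,0,0,0,0,0],
    [0,-0.003,0,0,0,0,0]
  ]
}}

```text
time: 10.65
ee_pos: [493.6, 42.6, 30.1]
tool_rot: [-3.141, -0.0, 2.93]
contact_force: [-2.6, 0.8, 1.8]
opening: 0.1
grip_force: 1.8
```

{"op": "servo_tool", "data": {
  "plan": [
    [0,-0.002,0,0,0,0,0],
    [0,-0.003,0,0,0,0,0],
    [0,-0.003,0,0,0,0,0]
  ]
}}

```text
time: 10.95
ee_pos: [494.0, 42.4, 30.0]
tool_rot: [-3.141, -0.002, 2.93]
contact_force: [-8.9, 4.1, 7.7]
opening: 0.2
grip_force: 5.9
```

The lever is at its stop. Back off, rise and check.

{"op": "servo_tool", "data": {
  "plan": [
    [0,0.02,0,0,0,0,0],
    [0,0.03,0,-0.05,0,0,0],
    [0,0.045,-0.03,-0.11,0,0,0],
    [0,0.055,-0.06,-0.18,0,0,0],
    [0,0.067,-0.095,-0.25,0,0,0]
  ]
}}

```text
time: 11.45
ee_pos: [443.7, -5.4, 181.7]
tool_rot: [3.142, 0.001, 2.931]
contact_force: [1.0, -0.1, -1.6]
opening: 0.3
grip_force: 0.0
```

{"op": "servo_tool", "data": {
  "plan": [
    [0,0,0,-0.05,0,0,0],
    [0,0,0,-0.07,0,0,0],
    [0,0,0,-0.07,0,0,0]
  ]
}}

```text
time: 11.75
ee_pos: [445.2, -4.7, 223.8]
tool_rot: [3.139, 0.004, 2.93]
contact_force: [-0.1, -0.4, -0.4]
opening: 0.5
grip_force: 0.0
```

Run:
```python
from pl import *
show()
p=get_image("wrist")
cv2.imwrite("pics/w6.png",cv2.resize(p["frame"][130:260,150:360],(800,495),interpolation=cv2.INTER_CUBIC))
for q in nets.landmark_of("lever_a_tip",p)[:5]: 
    w=pt(p,q["at"],76); b=R.from_euler('z',-B["yaw"]).as_matrix()[:2,:2]@(w[:2]-B["c"])
    print(np.round(q["at"]),round(q["confidence"],2),np.round(w),np.round(b,1))
c=np.array(load()); c[:2]=bx(-16+40.2,57-57) ; c[:2]=bx(-56.2,0); c[2]=30.16+150+42; json.dump(c.tolist(),open(F,"w")); print(c)
```

```text
11.75 [445.2  -4.7 223.8] [3.139 0.004 2.93 ] [-0.1 -0.4 -0.4] 0.5
[298. 209.] 0.53 [509.  38.  76.] [-1.9 55.5]
[444.06412294  -5.14717704 222.16        -3.35330968]
```

View pics/w6.png

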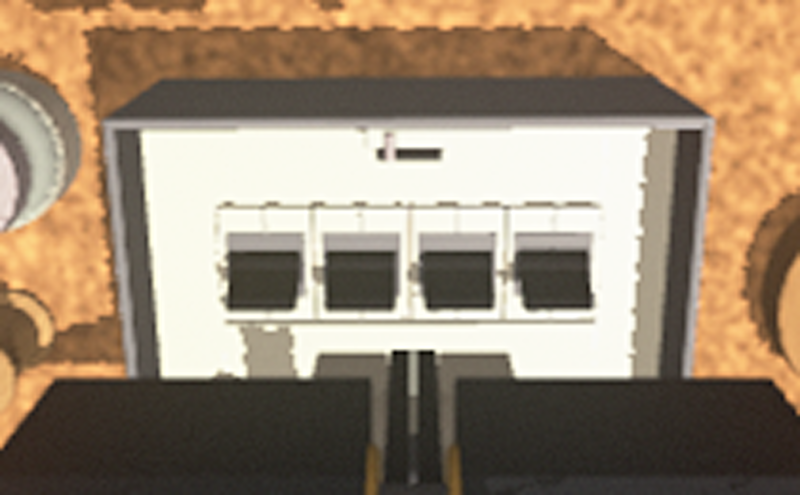

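All four levers now show alike. Next I'll plan the closing arc: over the top, down behind the open cover, then sweep it forward and down.

Run:
```python
from pl import *
O=35
plan([(-56,0,255,1),(145,0,255,6),(145,0,198-O,3)]); print("--", load())
plan([(79,0,198-O,10)]); print("--")
T=np.radians(np.linspace(90,4,26))[1:]
w=[]
for t in T:
    r_=106+19*(1-t/(np.pi/2))
    w.append((62-r_*np.cos(t)+5*np.sin(t)+12,0,92+r_*np.sin(t)+5*np.cos(t)-O,1))
plan(w); print(load(),w[-1])
```

```text
[[0,-0.0,-0.0,-0.055,0,0,0.0],[0,-0.056,-0.0,-0.055,0,0,0.0],[0,-0.112,-0.0,-0.055,0,0,0.0],[0,-0.168,-0.0,-0.055,0,0,0.0],[0,-0.224,-0.0,-0.055,0,0,0.0]]
[[0,-0.055,-0.0,0.0,0,0,0.0],[0,-0.111,-0.0,0.0,0,0,0.0],[0,-0.111,-0.0,0.051,0,0,0.0],[0,-0.111,-0.0,0.102,0,0,0.0],[0,-0.111,-0.0,0.154,0,0,0.0]]
-- [640.5761029246983, -47.385095125343106, 162.76, -3.3533096792930865]
[[0,0.011,-0.0,-0.0,0,0,0.0],[0,0.022,-0.0,-0.0,0,0,0.0],[0,0.033,-0.0,-0.0,0,0,0.0],[0,0.044,-0.0,-0.0,0,0,0.0],[0,0.055,-0.0,-0.0,0,0,0.0]]
[[0,0.011,-0.0,-0.0,0,0,0.0],[0,0.022,-0.0,-0.0,0,0,0.0],[0,0.033,-0.0,-0.0,0,0,0.0],[0,0.044,-0.0,-0.0,0,0,0.0],[0,0.055,-0.0,-0.0,0,0,0.0]]
--
[[0,0.01,-0.0,-0.002,0,0,0.0],[0,0.021,-0.0,-0.003,0,0,0.0],[0,0.032,-0.0,-0.003,0,0,0.0],[0,0.043,-0.0,-0.002,0,0,0.0],[0,0.054,-0.0,-0.001,0,0,0.0]]
[[0,0.011,-0.0,0.002,0,0,0.0],[0,0.022,-0.0,0.005,0,0,0.0],[0,0.033,-0.0,0.008,0,0,0.0],[0,0.043,-0.0,0.012,0,0,0.0],[0,0.054,-0.0,0.017,0,0,0.0]]
[[0,0.01,-0.0,0.005,0,0,0.0],[0,0.02,-0.0,0.011,0,0,0.0],[0,0.029,-0.0,0.018,0,0,0.0],[0,0.039,-0.0,0.025,0,0,0.0],[0,0.048,-0.0,0.033,0,0,0.0]]
[[0,0.008,-0.0,0.008,0,0,0.0],[0,0.016,-0.0,0.017,0,0,0.0],[0,0.023,-0.0,0.027,0,0,0.0],[0,0.03,-0.0,0.036,0,0,0.0],[0,0.036,-0.0,0.047,0,0,0.0]]
[[0,0.006,-0.0,0.011,0,0,0.0],[0,0.011,-0.0,0.022,0,0,0.0],[0,0.015,-0.0,0.033,0,0,0.0],[0,0.019,-0.0,0.045,0,0,0.0],[0,0.022,-0.0,0.058,0,0,0.0]]
[450.51675512296595, -6.534093752302394, 70.35999999999999, -3.3533096792930865] (np.float64(-49.504336493537984), 0, np.float64(70.64847400259752), 1)
```

{"op": "servo_tool", "data": {
  "plan": [
    [0,0,0,-0.055,0,0,0],
    [0,-0.056,0,-0.055,0,0,0],
    [0,-0.112,0,-0.055,0,0,0],
    [0,-0.168,0,-0.055,0,0,0],
    [0,-0.224,0,-0.055,0,0,0]
  ]
}}

```text
time: 12.35
ee_pos: [576.2, -33.4, 252.6]
tool_rot: [-3.14, -0.003, 2.93]
contact_force: [-0.5, 1.0, 0.3]
opening: 0.4
grip_force: 0.0
```

{"op": "servo_tool", "data": {
  "plan": [
    [0,-0.055,0,0,0,0,0],
    [0,-0.111,0,0,0,0,0],
    [0,-0.111,0,0.051,0,0,0],
    [0,-0.111,0,0.102,0,0,0],
    [0,-0.111,0,0.154,0,0,0]
  ]
}}

```text
time: 12.85
ee_pos: [639.9, -47.2, 158.6]
tool_rot: [-3.14, -0.004, 2.93]
contact_force: [0.3, -0.1, -0.0]
opening: 0.4
grip_force: 0.0
```

{"op": "servo_tool", "data": {
  "plan": [
    [0,0.011,0,0,0,0,0],
    [0,0.022,0,0,0,0,0],
    [0,0.033,0,0,0,0,0],
    [0,0.044,0,0,0,0,0],
    [0,0.055,0,0,0,0,0]
  ]
}}

```text
time: 13.35
ee_pos: [609.0, -40.0, 164.7]
tool_rot: [3.14, 0.003, 2.931]
contact_force: [1.4, -0.4, 2.1]
opening: 0.4
grip_force: 0.7
```

Contact made gently. Continue.

{"op": "servo_tool", "data": {
  "plan": [
    [0,0.011,0,0,0,0,0],
    [0,0.022,0,0,0,0,0],
    [0,0.033,0,0,0,0,0],
    [0,0.044,0,0,0,0,0],
    [0,0.055,0,0,0,0,0]
  ]
}}

```text
time: 13.85
ee_pos: [575.5, -33.3, 162.7]
tool_rot: [-3.142, -0.0, 2.93]
contact_force: [0.7, -0.7, 0.9]
opening: 0.3
grip_force: 0.5
```

{"op": "servo_tool", "data": {
  "plan": [
    [0,0.01,0,-0.002,0,0,0],
    [0,0.021,0,-0.003,0,0,0],
    [0,0.032,0,-0.003,0,0,0],
    [0,0.043,0,-0.002,0,0,0],
    [0,0.054,0,-0.001,0,0,0]
  ]
}}

```text
time: 14.35
ee_pos: [543.9, -26.5, 163.2]
tool_rot: [-3.142, -0.0, 2.93]
contact_force: [1.8, -0.8, -0.5]
opening: 0.2
grip_force: 0.7
```

{"op": "servo_tool", "data": {
  "plan": [
    [0,0.011,0,0.002,0,0,0],
    [0,0.022,0,0.005,0,0,0],
    [0,0.033,0,0.008,0,0,0],
    [0,0.043,0,0.012,0,0,0],
    [0,0.054,0,0.017,0,0,0]
  ]
}}

```text
time: 14.85
ee_pos: [512.5, -19.7, 153.1]
tool_rot: [3.142, 0.0, 2.93]
contact_force: [2.3, -0.1, 0.2]
opening: 0.5
grip_force: 0.7
```

{"op": "servo_tool", "data": {
  "plan": [
    [0,0.01,0,0.005,0,0,0],
    [0,0.02,0,0.011,0,0,0],
    [0,0.029,0,0.018,0,0,0],
    [0,0.039,0,0.025,0,0,0],
    [0,0.048,0,0.033,0,0,0]
  ]
}}

```text
time: 15.35
ee_pos: [484.2, -13.6, 133.1]
tool_rot: [3.142, 0.0, 2.93]
contact_force: [1.9, -1.0, 0.7]
opening: 0.4
grip_force: 0.7
```

{"op": "servo_tool", "data": {
  "plan": [
    [0,0.008,0,0.008,0,0,0],
    [0,0.016,0,0.017,0,0,0],
    [0,0.023,0,0.027,0,0,0],
    [0,0.03,0,0.036,0,0,0],
    [0,0.036,0,0.047,0,0,0]
  ]
}}

```text
time: 15.85
ee_pos: [464.3, -9.2, 105.1]
tool_rot: [3.141, 0.002, 2.931]
contact_force: [6.7, -3.6, -2.1]
opening: 0.4
grip_force: 3.5
```

{"op": "servo_tool", "data": {
  "plan": [
    [0,0.006,0,0.011,0,0,0],
    [0,0.011,0,0.022,0,0,0],
    [0,0.015,0,0.033,0,0,0],
    [0,0.019,0,0.045,0,0,0],
    [0,0.022,0,0.058,0,0,0]
  ]
}}

```text
time: 16.35
ee_pos: [453.1, -6.3, 71.0]
tool_rot: [3.141, 0.004, 2.931]
contact_force: [0.8, 0.4, 2.5]
opening: 0.3
grip_force: 0.9
```

Run:
```python
from pl import *
show()
p=get_image("scene");K=np.array(p["K"]);T=np.array(p["extrinsics"]);d=p["depth"]
v,u=np.mgrid[:384,:512]
P=np.stack([(u-K[0,2])/K[0,0]*d,(v-K[1,2])/K[1,1]*d,d],-1)@T[:3,:3].T+T[:3,3]
b=(P[...,:2]-B["c"])@R.from_euler('z',B["yaw"]).as_matrix()[:2,:2]
for yy in(-80,-50,50,80):
    print(yy,[(x,round(float(np.median(P[...,2][(abs(b[...,0]-x)<5)&(abs(b[...,1]-yy)<12)&(P[...,2]>40)&(P[...,2]<250)])),1)) for x in range(-75,70,12)])
cv2.imwrite("pics/s7.png",cv2.resize(p["frame"][120:240,195:325],(650,600),interpolation=cv2.INTER_CUBIC))
```

```text
16.35 [453.1  -6.3  71. ] [3.141 0.004 2.931] [0.8 0.4 2.5] 0.3
-80 [(-75, 212.3), (-63, 159.7), (-51, 105.0), (-39, 176.0), (-27, 104.1), (-15, 183.9), (-3, 192.6), (9, 99.3), (21, 98.4), (33, 97.9), (45, 97.7), (57, 97.3), (69, 72.0)]
-50 [(-75, 102.6), (-63, 105.6), (-51, 104.1), (-39, 103.2), (-27, 221.2), (-15, 184.2), (-3, 99.9), (9, 98.6), (21, 98.4), (33, 98.4), (45, 97.0), (57, 98.0), (69, 68.0)]
50 [(-75, 200.7), (-63, 208.0), (-51, 103.5), (-39, 102.4), (-27, 200.2), (-15, 186.1), (-3, 100.6), (9, 99.8), (21, 98.5), (33, 97.6), (45, 97.8), (57, 97.2), (69, 66.4)]
80 [(-75, 212.7), (-63, 210.8), (-51, 106.4), (-39, 157.9), (-27, 104.5), (-15, 187.7), (-3, 189.0), (9, 98.6), (21, 98.1), (33, 98.1), (45, 97.2), (57, 97.3), (69, 68.6)]
```

View pics/s7.png

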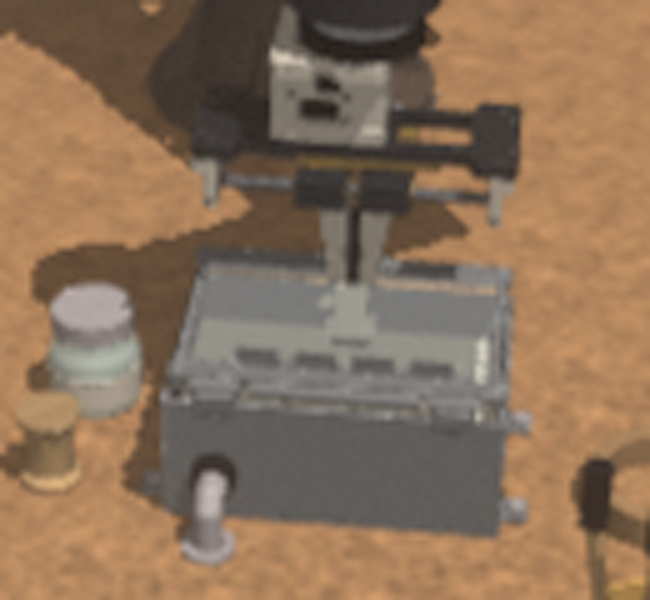

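The cover is at about 4°, resting under the fingertips on its bar, and the four levers look equal. Now press to the stop.

{"op": "servo_tool", "data": {
  "plan": [
    [0,0.002,0,0.004,0,0,0],
    [0,0.004,0,0.008,0,0,0],
    [0,0.005,0,0.012,0,0,0],
    [0,0.005,0,0.015,0,0,0],
    [0,0.005,0,0.015,0,0,0]
  ]
}}

```text
time: 16.9
ee_pos: [447.4, -5.7, 61.2]
tool_rot: [-3.141, -0.0, 2.93]
contact_force: [0.4, 0.2, 1.6]
opening: 0.5
grip_force: 0.7
```

{"op": "servo_tool", "data": {
  "plan": [
    [0,0,0,0.002,0,0,0],
    [0,0,0,0.003,0,0,0],
    [0,0,0,0.004,0,0,0],
    [0,0,0,0.004,0,0,0]
  ]
}}

```text
time: 17.3
ee_pos: [447.5, -5.8, 59.4]
tool_rot: [-3.141, -0.0, 2.93]
contact_force: [-3.4, 2.3, 9.7]
opening: 0.7
grip_force: 4.9
```

{"op": "servo_tool", "data": {
  "plan": [
    [0,0,0,0.001,0,0,0],
    [0,0,0,0.001,0,0,0]
  ]
}}

```text
time: 17.5
ee_pos: [447.6, -5.8, 59.3]
tool_rot: [-3.141, 0.0, 2.93]
contact_force: [-5.8, 1.5, 16.4]
opening: 0.7
grip_force: 8.0
```

Firmly at the stop. Release upward slowly at first, then clear.

{"op": "servo_tool", "data": {
  "plan": [
    [0,0,0,-0.006,0,0,0],
    [0,0,0,-0.014,0,0,0],
    [0,0,0,-0.03,0,0,0],
    [0,0,0,-0.06,0,0,0],
    [0,0,0,-0.12,0,0,0]
  ]
}}

```text
time: 18.0
ee_pos: [445.8, -6.4, 129.6]
tool_rot: [-3.139, -0.004, 2.93]
contact_force: [1.0, 0.2, -0.4]
opening: 0.3
grip_force: 0.0
```

{"op": "servo_tool", "data": {
  "plan": [
    [0,0,0,-0.06,0,0,0],
    [0,0,0,-0.12,0,0,0],
    [0,0,0,-0.18,0,0,0],
    [0,0,0,-0.2,0,0,0],
    [0,0,0,-0.2,0,0,0]
  ]
}}

```text
time: 18.5
ee_pos: [448.6, -5.5, 252.6]
tool_rot: [3.139, 0.003, 2.93]
contact_force: [0.5, 0.2, -0.9]
opening: 0.3
grip_force: 0.0
```

{"op": "servo_tool", "data": {
  "plan": [
    [0,0,0,0,0,0,0],
    [0,0,0,0,0,0,0],
    [0,0,0,0,0,0,0],
    [0,0,0,0,0,0,0],
    [0,0,0,0,0,0,0]
  ]
}}

```text
time: 19.0
ee_pos: [447.5, -5.8, 249.9]
tool_rot: [-3.141, -0.001, 2.93]
contact_force: [-0.4, 0.3, 1.1]
opening: 0.3
grip_force: 0.0
```

Run:
```python
from pl import *
show()
p=get_image("scene");K=np.array(p["K"]);T=np.array(p["extrinsics"]);d=p["depth"]
v,u=np.mgrid[:384,:512]
P=np.stack([(u-K[0,2])/K[0,0]*d,(v-K[1,2])/K[1,1]*d,d],-1)@T[:3,:3].T+T[:3,3]
b=(P[...,:2]-B["c"])@R.from_euler('z',B["yaw"]).as_matrix()[:2,:2]
for yy in(-60,0,60):
    print(yy,[(x,round(float(np.median(P[...,2][(abs(b[...,0]-x)<5)&(abs(b[...,1]-yy)<12)&(P[...,2]>40)&(P[...,2]<160)])),1)) for x in range(-63,70,18)])
w=get_image("wrist")
cv2.imwrite("pics/w8.png",cv2.resize(w["frame"],(800,600)))
```

```text
19.0 [447.5  -5.8 249.9] [-3.141e+00 -1.000e-03  2.930e+00] [-0.4  0.3  1.1] 0.3
-60 [(-63, 97.3), (-45, 96.3), (-27, 96.7), (-9, 95.8), (9, 97.2), (27, 96.5), (45, 96.4), (63, 96.0)]
0 [(-63, 97.3), (-45, 96.5), (-27, 96.8), (-9, 95.2), (9, 96.4), (27, 95.8), (45, 96.7), (63, 95.3)]
60 [(-63, 97.1), (-45, 95.7), (-27, 96.1), (-9, 96.2), (9, 96.1), (27, 96.9), (45, 98.0), (63, 94.3)]
```

View pics/w8.png

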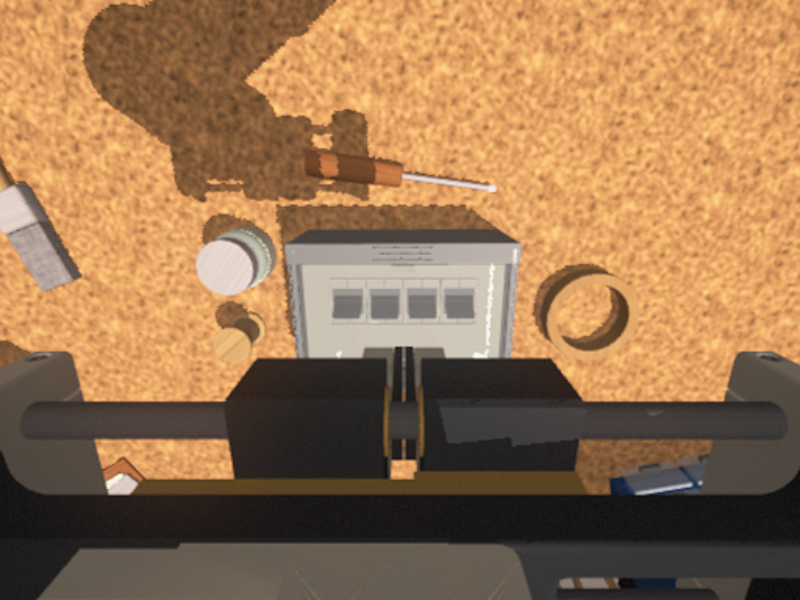

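The cover is shut and level at z ≈ 97, one second after release. All four levers at (345–460, 303) look alike and nothing else has moved, so I'm handing in.

```bash
python3 -c "
from h import *
show(); print(r.close_job())"
```

```text
19.1 [447.6  -5.8 250.1] [-3.141 -0.     2.93 ] [ 0.3 -0.4 -0.5] 0.4
the job is handed in; nothing more can be done
None
```

The job is done and handed in at 19.1 s: the cover was popped open, the breaker at y = +54 mm switched on to match the other three, and the cover pressed shut; it was still closed and level when last checked just before hand-in, with no other objects seen to have moved.

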